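# Open the double-latched bobbin case

### The arm

A 6-joint arm with a two-finger parallel gripper is mounted at the origin on the work surface. World frame = base frame: x ahead of the robot, y to its left, z up, the work surface at z = 0. Lengths are in m, angles in rad, forces in N, time in s.
With the tool pointing down it reaches from about 0.375 to 0.9 m from the base axis. Payload 3.1 kg.
Tool frame: the origin (TCP) lies on the centre line of the jaws, within the pads' length; the fingertips stand 25 mm ahead of it and the grasp point (between the pads) lies 6 mm ahead of it; x points along the fingers, y is the direction in which the jaws open and shut, and the axes are right-handed (so a half turn about x gives the same grasp; the last joint's range is limited). The gripper opens to 87 mm and grips with 3 to 60 N. Pads are 19 mm wide; open, the fingers measure 117 mm over their backs; the gripper's body (75 mm by 190 mm) begins 51 mm behind the grasp point.
Start: joints at [0.954, 0.527, 1.433, -0, 1.181, -0.178], TCP at [0.265, 0.566, 0.248] pointing down, gripper open.
Joint ranges: [-3.08, 3.08], [-0.75, 2.2], [0.22, 2.44], [-1.43, 4.57], [0, 2.65], [-2.85, 2.85]. Speed limits (rad/s): [2.79, 2.79, 3.14, 3.14, 3.14, 3.14].

### API

Orientations are given as a unit quaternion [x, y, z, w].
In Python, from rig import robot gives the robot as it stands. The module is installed in compiled form; this text tells all that it offers.
- The arm moves only by the tool move_arm, never from a script. Its argument "commands" is a list of rows, each a list of 5 numbers: the gripper's target within -1 to 1 (shut at 1, half-way at 0, fully open at -1), then the shift along the tool's x, y, z in mm, then the turn about the tool's x in degrees. A call has 1 to 8 rows; each row is the pose to reach, as a shift and turn from the pose commanded when the call began, along the tool's axes at that moment; what a row does not reach only later rows make up. A row lasts 1/12 s, in which the tool goes at most 41.7 mm and 7.16 degrees, less where a joint would pass 70% of its speed; a pose out of reach is approached as far as the arm can. A call with a gripper value outside its range is refused whole. The fingers move at their own pace and stop on an object; "newtons" is the grip in N (left out, the last holds). Time passes only in rows, so rows that repeat a pose let the fingers close. It gives the time, the measured TCP pose, the force and the opening at its end, in the units of the state.
- robot.get_obs(): the state, without advancing time (a new reading comes with each control period).
- robot.camera(name): name is "side" or "top" or "wrist"; returns a dict with "image" (480x640x3 uint8, red, green, blue), "fx", "fy", "cx", "cy" (pixels), "xyz" and "rotation" of the camera in the world; the wrist camera has in their place "tool_from_camera" (4x4, takes a point from camera to tool coordinates, whose origin is the TCP and whose axes are the tool frame's). Camera axes: x right, y down, z forward; pixel columns grow to the right and rows downward; lengths in m; the calibration is good to about 2 mm. The wrist camera is an equidistant fisheye: a pixel r from the principal point sees the ray r / f radians off the axis. A picture is of the moment at which its call begins: read the wrist's pose just before it. There is no depth.
- robot.hand_in(): hands the job in, once; it reports no verdict.
Trained networks look in a picture, given as the dict that the camera call returned (one of the last four; its "shot" number tells which), for a name from the list of things; names that differ only in an ending like _2 or _b are one class to them, and where a whole thing is asked for, a point or a joint stands for the part that bears it (a point fixed in the world has none). Each returns a list of dicts, best first, with "p" (0 to 1); they miss things now and then, are a little off and sometimes report something else, mostly with a low value. They report only what shows in the picture. A call takes as long as a camera call.
- robot.regions_of(picture, name): "pixels" (480x640 bool, what is visible of it) and "bbox" ([left, top, right, bottom] in pixels, round what is visible of it).
The state is a dict: "time": time; "q": joint angles; "joint_velocities": joint speeds; "joint_torque": joint torques, N m; "position": TCP position; "tool_rot": TCP orientation; "ft_force": force on the tool from outside, world axes, zero at the start; "moment": the same for the moment, N m; "grip_width": finger opening in m.
Only numpy, scipy, OpenCV 4.12 (cv2) and the standard library are available. Lean on these libraries where they do the work, as an engineer would, in place of code of your own. Each camera call takes 0.05 s, during which the arm holds its last target.

### The job

Open the lavender bobbin case: swing the brass keeper a full quarter turn out of the bolt's way, then draw the bolt all the way back, then raise the lid, without flinging it, until it stands by itself at least 65 degrees open. Leave the keeper swung aside and the bolt drawn, and do not disturb the other things on the table.

Things in the scene. Friction and masses are not known exactly. Their poses are not given: they have to be found in the camera images.
- case: lavender plastic bobbin case, fixed, 250 mm (x) by 260 mm (y). Origin: centre of its underside, at table height. x points from its front to its back (at zero yaw, away from the robot), y to the left, z up; all offsets (x, y, z) below are in mm in this frame. In front, x = -125 to -55, a flat latch deck, top at z = 58; behind it, x = -55 to 115, the tray under its lid.
- deck (a point): centre of the latch deck's top, (-90, 0, 58). On the deck two steel saddles, 12 mm wide in y, span the bolt's rod at (-80, -54) and (-80, -5); their tops are at z = 79
- keeper (a joint): first catch: a flat brass bar 14 mm wide that turns level over the deck; rad. 0 = shut: it points from its pivot along the case's -y, end-on to the bolt, and stops it. Grows clockwise seen from above, free end swinging to the case's front (-x); 1.57 = pointing to the front; stop at 1.65. Friction 0.05 N m; stays where left. Starts at 0 to 0.06.
- keeper_pivot (a point): the keeper's upright pivot axis, fixed on the case at (-84, 100, 70); the bar's free end is 58 mm from it
- keeper_peg (a point): point on the keeper's yellow upright finger peg, diameter 12 mm, standing on the bar 30 mm from the pivot; the peg runs from z = 74 to its top at z = 104, this point is on its axis at z = 94; with the keeper shut it lies at (-84, 70, 94)
- bolt (a joint): the second latch, a steel bolt on the deck that slides along the case's +y (to the left) by 45 mm; m, 0 = shut, its rod lying over the lid's steel tongue so that the lid cannot rise, 0.045 = fully drawn. While the keeper is shut it moves only some 5 mm. Tongue free beyond 0.032. Friction 1.2 N; stays where left. Starts at 0 to 0.003.
- bolt_knob (a point): point on the bolt's red upright knob, diameter 14 mm, which runs from z = 78 to its top at z = 104; this point is on its axis at z = 94; with the bolt shut it lies at (-80, 30, 94). The rod, 10 mm thick with its axis at z = 70, runs from the knob 86 mm towards -y, so fingertips pushing the knob must stay above z = 80
- lid (a joint): the darker lavender lid, 158 mm by 260 mm, 8 mm thick, top at z = 66 when shut, hinged along its far edge; rad, 0 = shut, grows as its front edge rises, stop at 1.8. A stiff hinge (friction 0.32 N m) holds it wherever it is left; raising it takes about 5 N at the bar
- lid_hinge (a point): middle of the lid's hinge axis, which runs along the case's y at (105, 0, 62)
- lid_bar (a point): centre of the lid's round aluminium handle bar, 10 mm thick, along the case's y, 90 mm long between end posts of 10 mm diameter (centres at y = -45 and 45); shut, it lies at (-5, 0, 106), 40 mm above the lid. It turns with the lid, about the hinge; it can be pinched from above across its thickness and turns between the fingers
- dispenser_mid (a point): bystander: stainless push dispenser of sequins, 76 mm diameter, 121 mm tall, point half-way up
- jar_mid (a point): bystander: glass jar with aluminium screw lid, 76 mm diameter, 102 mm tall, point half-way up
- spool_mid (a point): bystander: wooden thread spool with teal thread, 48 mm diameter, 70 mm tall, point half-way up
- hoop_mid (a point): bystander: round birch hoop lying flat, 150 mm outside diameter, 11 mm tall, point at its centre
- magnifier_mid (a point): bystander: chrome magnifier on a hinged stand, base 90 mm diameter, 135 mm tall, lens reaching 115 mm from the base's centre; point 50 mm above the base's centre

How it is judged:
By the outcome, as a careful person would: the job done as asked, in the order asked, and still so for the second after the job is handed in, with the robot touching nothing.
It also fails if it takes over 56 s, if anything falls off the work surface, if the arm or the gripper's body presses on something with over 40 N, if the wrist force passes 120 N, or if a joint passes its speed limit or range.

## Working session

There is one attempt and no reset: what is moved stays moved. The work goes in short steps, Python scripts to look and compute and a tool call to move; the robot and the scene stay as the last step left them, time stands still between calls to the robot, and variables do not carry over. Pictures are saved under pics/ and viewed, and the job is handed in when it is done.

Besides the shell and the picture viewer there is one more tool, called after "Call:" as name([rows], argument=value, ...), one row to a line, values as JSON. move_arm: Moves the arm, as the interface text tells. Its arguments: {"type":"object","properties":{"commands":{"type":"array","items":{"type":"array","items":{"type":"number"}}},"newtons":{"type":"number"}},"required":["commands"]}

```bash
mkdir -p pics; python3 - <<'E'
from rig import robot
import cv2, numpy as np
o=robot.get_obs()
for k,v in o.items(): print(k,np.round(v,4))
for n in ["top","side","wrist"]:
    c=robot.camera(n)
    cv2.imwrite(f"pics/{n}0.png",c["image"][:,:,::-1])
    print(n,{k:(np.round(v,4).tolist()) for k,v in c.items() if k not in("image",)})
    if n!="wrist":
        for t in ["case","keeper_peg","bolt_knob","lid_bar","keeper","bolt"]:
            r=robot.regions_of(c,t)
            print(n,t,[(round(x["p"],2),x["bbox"]) for x in r[:3]])
E
```

```text
time 0.0
q [ 0.9535  0.5285  1.4339 -0.      1.1814 -0.1785]
joint_velocities [-0.0013  0.0004 -0.0019 -0.0017  0.0006 -0.0005]
joint_torque [ 0.00000e+00 -4.40052e+01 -1.76591e+01  6.33000e-02  5.81000e-02
 -2.00000e-04]
position [0.2651 0.5652 0.2466]
tool_rot [ 0.1532  0.6905 -0.1546  0.6899]
ft_force [-0.6683  0.6209 -0.7916]
moment [ 0.0003 -0.0131  0.0406]
grip_width 0.0872
top {'fx': 617.912, 'fy': 617.912, 'cx': 334.8821, 'cy': 245.8604, 'xyz': [0.2406, 0.0234, 1.5342], 'rotation': [-0.6994, 0.7084, -0.0727, 0.0606], 'shot': 1}
top case [(0.64, [295.9, 166.4, 411.9, 274.5])]
top keeper_peg [(0.49, [312.2, 251.0, 340.7, 253.7])]
top bolt_knob [(0.71, [338.3, 244.4, 375.7, 250.9])]
top lid_bar [(0.9, [300.1, 167.8, 410.8, 254.5])]
top keeper [(0.62, [311.9, 249.2, 338.2, 253.8])]
top bolt [(0.16, [295.3, 171.0, 409.2, 255.3])]
side {'fx': 448.1931, 'fy': 448.1931, 'cx': 323.8963, 'cy': 238.2509, 'xyz': [0.2895, -0.8276, 0.5995], 'rotation': [0.8552, -0.112, 0.062, -0.5022], 'shot': 2}
side case [(0.91, [300.9, 230.8, 448.1, 335.1])]
side keeper_peg [(0.43, [314.6, 241.2, 331.6, 263.3])]
side bolt_knob [(0.57, [328.4, 249.8, 344.4, 281.6])]
side lid_bar [(0.81, [330.7, 235.2, 447.6, 308.1])]
side keeper [(0.74, [317.5, 242.5, 327.6, 264.0]), (0.29, [300.2, 234.4, 450.4, 337.4])]
side bolt [(0.6, [328.4, 248.9, 340.2, 278.3]), (0.37, [334.5, 184.3, 350.3, 213.3])]
wrist {'fx': 371.6483, 'fy': 371.6483, 'cx': 308.4475, 'cy': 236.8171, 'tool_from_camera': [[-0.0012, -0.2585, 0.966, -0.1372], [1.0, -0.0009, 0.001, 0.0004], [0.0007, 0.966, 0.2585, -0.0704], [0.0, 0.0, 0.0, 1.0]], 'shot': 3}
```

View pics/top0.png

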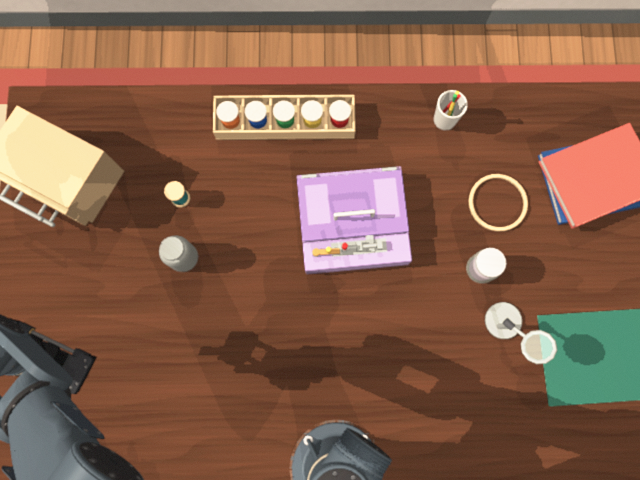

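View pics/side0.png

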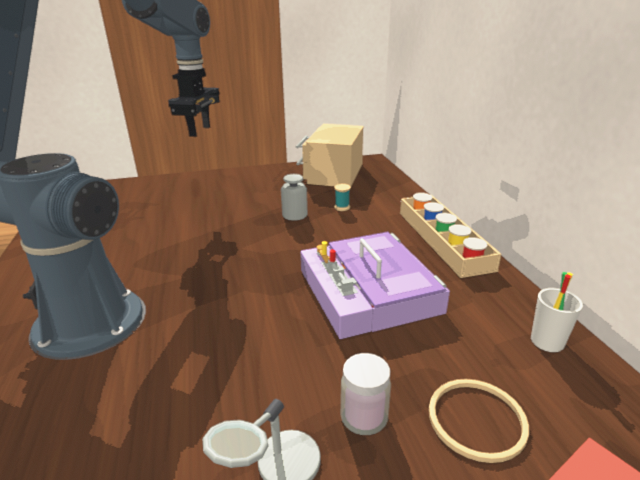

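View pics/wrist0.png

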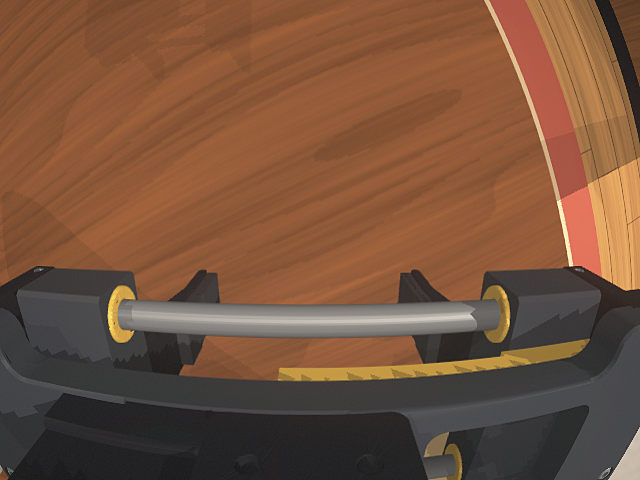

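```bash
python3 - <<'E'
import cv2
t=cv2.imread("pics/top0.png")[155:285,285:425]; cv2.imwrite("pics/topz.png",cv2.resize(t,None,fx=4.5,fy=4.5,interpolation=cv2.INTER_CUBIC))
t=cv2.imread("pics/side0.png")[220:345,290:460]; cv2.imwrite("pics/sidez.png",cv2.resize(t,None,fx=4.5,fy=4.5,interpolation=cv2.INTER_CUBIC))
E
```

```text
(no output)
```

View pics/topz.png

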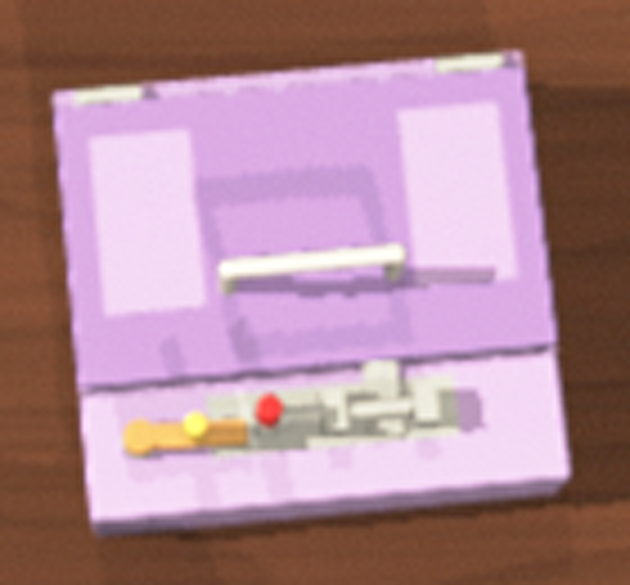

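View pics/sidez.png

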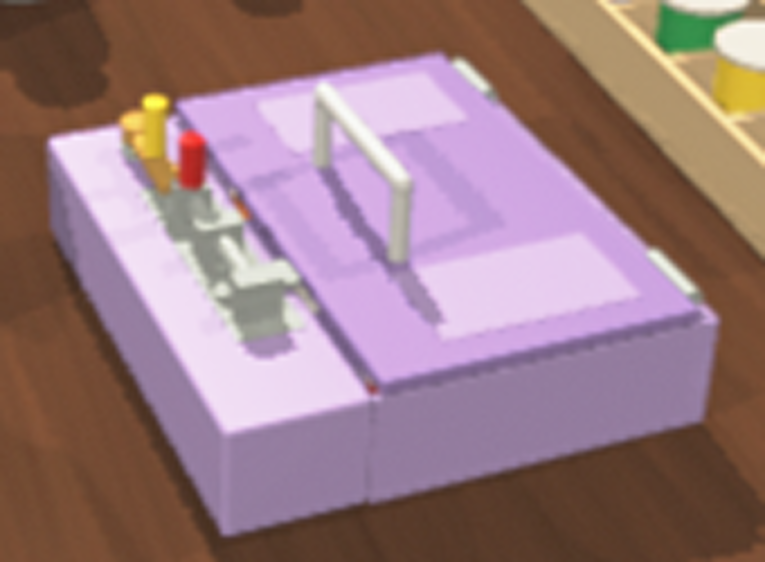

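```bash
cat > h.py <<'E'
import numpy as np, cv2, json
from scipy.spatial.transform import Rotation as R
def cam(c): return (np.array(c["xyz"]),np.array(c["rotation"]))
TOP=dict(f=617.912,c=(334.8821,245.8604),xyz=[0.2406,0.0234,1.5342],q=[-0.6994,0.7084,-0.0727,0.0606])
SIDE=dict(f=448.1931,c=(323.8963,238.2509),xyz=[0.2895,-0.8276,0.5995],q=[0.8552,-0.112,0.062,-0.5022])
def proj(C,P):
    p=R.from_quat(C["q"]).inv().apply(np.atleast_2d(P)-C["xyz"]); return p[:,:2]/p[:,2:]*C["f"]+C["c"]
def world(s,P):
    P=np.atleast_2d(P)/1000.; c,n=np.cos(s[2]),np.sin(s[2])
    return np.c_[s[0]+c*P[:,0]-n*P[:,1], s[1]+n*P[:,0]+c*P[:,1],P[:,2]]
E
python3 - <<'E'
from h import *
from scipy.optimize import least_squares
T=[((-125,130,58),(93,522)),((-125,-130,58),(570,481)),((-80,30,104),(269,409)),((-84,70,104),(196,424)),((-84,100,75),(139,437)),((-5,45,106),(226,272)),((-5,-45,106),(396,255))]
S=[((-125,-130,58),(225,434)),((-125,130,58),(50,142)),((-125,-130,0),(225,535)),((-80,30,104),(191,138)),((-84,70,104),(155,102)),((-5,45,106),(324,91)),((-5,-45,106),(400,183)),((-55,-130,58),(370,400))]
def pix(L,off): return np.array([p for p,_ in L],float),(np.array([q for _,q in L])+.5)/4.5-.5+off
tp,tq=pix(T,(285,155)); sp,sq=pix(S,(290,220))
def res(s,sep=False):
    a=proj(TOP,world(s,tp))-tq; b=proj(SIDE,world(s,sp))-sq
    return (a,b) if sep else np.r_[a.ravel(),b.ravel()]
r=least_squares(res,[.6,0,0],loss="soft_l1"); print(r.x,np.degrees(r.x[2])); print(*[np.round(v,1) for v in res(r.x,True)])
a=least_squares(lambda s:(proj(TOP,world(s,tp))-tq).ravel(),[.6,0,0]).x
b=least_squares(lambda s:(proj(SIDE,world(s,sp))-sq).ravel(),[.6,0,0]).x; print(a,b)
s=r.x
for n,p in dict(peg=(-84,70,94),knob=(-80,30,94),bar=(-5,0,106),hinge=(105,0,62)).items(): print(n,world(s,p))
E
```

```text
[ 0.5972206  -0.04916175  0.08309863] 4.761200505659869
[[-0.7  0.3]
 [ 0.1 -0.7]
 [ 0.1 -0.3]
 [-0.4 -0.4]
 [-0.2  0.1]
 [ 0.3 -0.3]
 [ 0.1  0.1]] [[-0.4  0.2]
 [-1.2 -1.1]
 [-0.7  1.1]
 [ 0.1  0.1]
 [ 0.2 -0.2]
 [-0.3  0.6]
 [ 0.2  0.3]
 [ 1.2 -0.2]]
[ 0.59681514 -0.04949897  0.08158891] [ 0.59769505 -0.04869877  0.08080967]
peg [[0.50770025 0.01362445 0.094     ]]
knob [[ 0.51500657 -0.02590551  0.094     ]]
bar [[ 0.59223785 -0.04957677  0.106     ]]
hinge [[ 0.70185828 -0.04044643  0.062     ]]
```

```bash
cat >> h.py <<'E'
S0=np.array([0.5972,-0.0492,0.0820])
def plan(target_case_mm, jaw_deg_case=None, tipz=None, s=S0):
    """target (x,y) case mm, tip z mm; returns tool-frame shift mm + turn deg"""
    from rig import robot
    o=robot.get_obs(); Rt=R.from_quat(o["tool_rot"]); p=np.array(o["position"])
    w=world(s,[target_case_mm[0],target_case_mm[1],(tipz+25)])[0]
    d=Rt.inv().apply(w-p)*1000
    m=Rt.as_matrix(); yaw=np.degrees(np.arctan2(m[1,1],m[0,1]))-np.degrees(s[2])
    turn=None
    if jaw_deg_case is not None:
        # +turn about tool x (down) reduces yaw
        turn=(yaw-jaw_deg_case+90)%180-90
    print("t",o["time"],"shift",np.round(d,1),"jawyaw(case)",round(yaw,1),"turn",turn and round(turn,1),"q6",round(o["q"][5],3),"toolx",np.round(m[:,0],3),"F",np.round(o["ft_force"],1),"w",round(o["grip_width"],4))
    c=world(s,[0,0,0])[0]; v=R.from_euler('z',-s[2]).apply(p-c)*1000; print("tip case",np.round(v-[0,0,25],1))
E
python3 -c "
from h import *
plan((-84,70),0,150)"
```

```text
t 0.75 shift [  72.6 -396.9  453.9] jawyaw(case) 60.2 turn 60.2 q6 -0.179 toolx [ 0.  0. -1.] F [-0.6  0.   0. ] w 0.0873
tip case [-280.2  640.1  222.6]
```

Call:
move_arm([
  [0.1,0,-397,454,60],
  [0.1,0,-397,454,60],
  [0.1,0,-397,454,60],
  [0.1,0,-397,454,60],
  [0.1,0,-397,454,60],
  [0.1,0,-397,454,60],
  [0.1,0,-397,454,60],
  [0.1,0,-397,454,60],
], newtons=20)

```text
time: 1.42
position: [0.3999, 0.2588, 0.2479]
tool_rot: [0.468, 0.53, -0.467, 0.531]
ft_force: [1.2, 0.4, -0.0]
grip_width: 0.0434
```

```bash
python3 -c "
from h import *
plan((-84,70),0,150)"
```

```text
t 1.4167 shift [ 72.9  76.  256.8] jawyaw(case) 2.5 turn 2.5 q6 0.213 toolx [ 0.001  0.    -1.   ] F [ 1.2  0.4 -0. ] w 0.0434
tip case [-171.4  323.1  222.9]
```

Call:
move_arm([
  [0.1,0,76,257,2.5],
  [0.1,0,76,257,2.5],
  [0.1,0,76,257,2.5],
  [0.1,0,76,257,2.5],
  [0.1,0,76,257,2.5],
  [0.1,0,76,257,2.5],
  [0.1,0,76,257,2.5],
  [0.1,73,76,257,2.5],
])

```text
time: 2.08
position: [0.5177, 0.0103, 0.212]
tool_rot: [0.482, 0.514, -0.475, 0.527]
ft_force: [2.1, 0.1, 0.0]
grip_width: 0.0388
```

```bash
python3 -c "
from h import *
plan((-84,70),0,84)"
```

```text
t 2.0833 shift [102.7 -11.7  -4.9] jawyaw(case) 0.1 turn 0.1 q6 -0.278 toolx [ 0.021 -0.005 -1.   ] F [2.1 0.1 0. ] w 0.0388
tip case [-74.4  65.8 187. ]
```

Call:
move_arm([
  [0.1,50,-10,-4,0],
  [0.1,50,-10,-4,0],
  [0.1,50,-10,-4,0],
])

```text
time: 2.33
position: [0.4952, 0.0191, 0.1529]
tool_rot: [0.476, 0.524, -0.479, 0.519]
ft_force: [1.4, 0.1, 0.4]
grip_width: 0.0391
```

```bash
python3 -c "
from h import *
from rig import robot
plan((-84,70),0,84)
c=robot.camera('wrist'); cv2.imwrite('pics/w1.png',c['image'][:,:,::-1])
plan((-84,70),0,84)"
```

```text
t 2.3333 shift [43.8 12.4  6.6] jawyaw(case) 0.3 turn 0.3 q6 -0.275 toolx [-0.008  0.002 -1.   ] F [1.4 0.1 0.4] w 0.0391
tip case [-96.1  76.4 127.9]
t 2.3833 shift [45.7 10.   6.1] jawyaw(case) 0.3 turn 0.3 q6 -0.275 toolx [-0.003  0.001 -1.   ] F [ 1.1 -1.2 -0.4] w 0.0392
tip case [-93.9  76.  129.7]
```

View pics/w1.png

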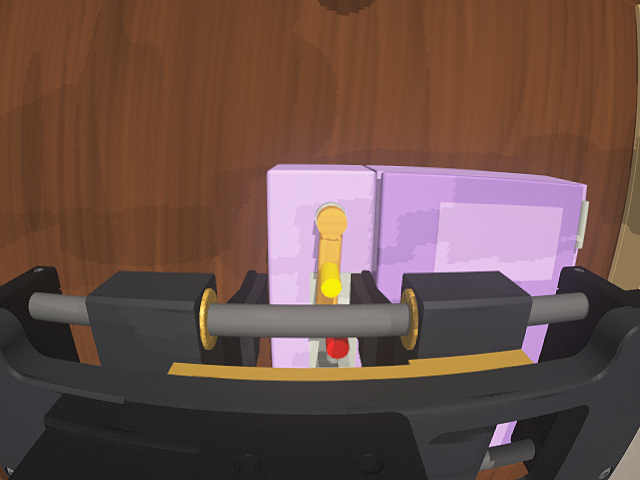

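```bash
cat >> h.py <<'E'
TFC=None
def wristpix(uv,z,obs,c,s=S0):
    """fisheye pixel -> case mm at world height z (mm)"""
    x=(uv[0]-c["cx"]); y=(uv[1]-c["cy"]); r=np.hypot(x,y); th=r/c["fx"]
    d=np.array([np.sin(th)*x/r,np.sin(th)*y/r,np.cos(th)])
    T=np.array(c["tool_from_camera"]); Rt=R.from_quat(obs["tool_rot"])
    o=Rt.apply(T[:3,3])+obs["position"]; dw=Rt.apply(T[:3,:3]@d)
    w=o+dw*(z/1000-o[2])/dw[2]
    return R.from_euler('z',-s[2]).apply(w-world(s,[0,0,0])[0])*1000
E
python3 - <<'E'
from h import *
from rig import robot
o=robot.get_obs(); c=robot.camera('wrist'); im=c['image']; cv2.imwrite('pics/w2.png',im[:,:,::-1])
h=cv2.cvtColor(im,cv2.COLOR_RGB2HSV)
m=((h[...,0]>26)&(h[...,0]<34)&(h[...,1]>200)&(h[...,2]>200)); m[:,:300]=0;m[:,370:]=0;m[320:]=0
ys,xs=np.nonzero(m); print(len(xs),xs.min(),xs.max(),ys.min(),ys.max())
print(wristpix((331,288),104,o,c),wristpix((338,350),104,o,c),wristpix((332,220),75,o,c),wristpix((268,169),58,o,c))
plan((-84,70),0,84)
E
```

```text
303 317 335 261 294
[-81.26441774  67.86857392 104.        ] [-75.9422947   27.72151479 104.        ] [-79.78188686  99.56600719  75.        ] [-119.57612285  128.64667944   58.        ]
t 2.4333 shift [47.1  8.3  5.8] jawyaw(case) 0.4 turn 0.4 q6 -0.275 toolx [ 0.001 -0.    -1.   ] F [0.8 1.  0.4] w 0.039
tip case [-92.4  75.8 131. ]
```

Call:
move_arm([
  [0.1,10,10,7,0],
  [0.1,20,10,7,0],
  [0.1,34,10,7,0],
  [0.1,47,10,7,0],
  [0.1,47,10,7,0],
  [0.1,47,10,7,0],
  [0.1,47,10,7,0],
])

```text
time: 3.02
position: [0.5097, 0.0128, 0.1099]
tool_rot: [0.478, 0.521, -0.477, 0.522]
ft_force: [0.5, 0.3, 0.2]
grip_width: 0.0392
```

```bash
python3 - <<'E'
from h import *
from rig import robot
plan((-82,69),0,84)
o=robot.get_obs(); c=robot.camera('wrist'); im=c['image']; cv2.imwrite('pics/w3.png',im[:,:,::-1])
plan((-82,69),0,84)
E
```

```text
t 3.0167 shift [ 0.9  0.2 -0. ] jawyaw(case) 0.4 turn 0.4 q6 -0.283 toolx [ 0.002 -0.    -1.   ] F [0.5 0.3 0.2] w 0.0392
tip case [-82.2  69.   84.9]
t 3.0667 shift [ 0.9  0.1 -0.1] jawyaw(case) 0.4 turn 0.4 q6 -0.283 toolx [ 0.002 -0.    -1.   ] F [-0.7  0.1  0.6] w 0.0393
tip case [-82.1  68.9  84.9]
```

View pics/w3.png

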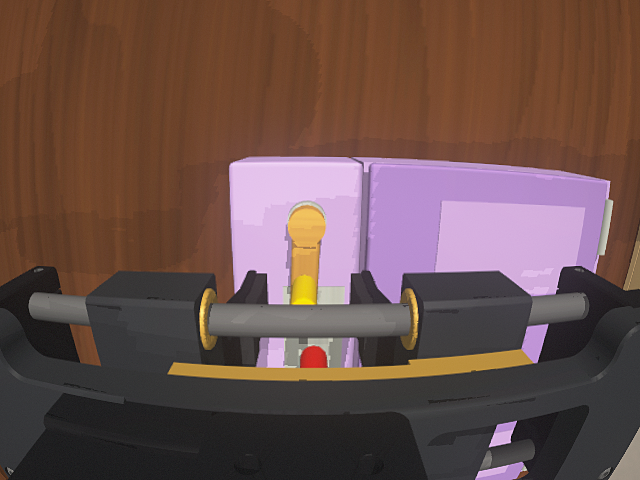

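Call:
move_arm([
  [0.9,0,0,0,0],
  [0.9,0,0,0,0],
  [0.9,0,0,0,0],
  [0.9,0,0,0,0],
  [0.9,0,0,0,0],
  [0.9,0,0,0,0],
], newtons=15)

```text
time: 3.57
position: [0.5085, 0.0127, 0.109]
tool_rot: [0.477, 0.522, -0.478, 0.522]
ft_force: [-1.6, -0.9, 2.3]
grip_width: 0.0113
```

```bash
python3 - <<'E'
from h import *
plan((-84,70),0,84)
# arc waypoints in tool axes relative to current: case->tool: x_case along tool y?, y_case along -?
from rig import robot
o=robot.get_obs(); Rt=R.from_quat(o["tool_rot"]); Rs=R.from_euler('z',S0[2])
for a in range(0,96,12):
    t=np.radians(a); d=np.array([-30*np.sin(t),30-30*np.cos(t),0])
    print(a,np.round(Rt.inv().apply(Rs.apply(d)),1))
E
```

```text
t 3.5667 shift [-0.  -0.6 -1.1] jawyaw(case) 0.4 turn 0.4 q6 -0.283 toolx [-0.001 -0.    -1.   ] F [-1.6 -0.9  2.3] w 0.0113
tip case [-83.4  68.9  84. ]
0 [0. 0. 0.]
12 [ 0.  -6.2 -0.7]
24 [  0.  -12.2  -2.7]
36 [  0.  -17.6  -5.8]
48 [  0.  -22.2 -10.1]
60 [  0.  -25.9 -15.2]
72 [  0.  -28.4 -20.9]
84 [  0.  -29.7 -27.1]
```

Call:
move_arm([
  [0.9,0,-3.1,-0.2,6],
  [0.9,0,-6.2,-0.7,12],
  [0.9,0,-9.3,-1.5,18],
  [0.9,0,-12.2,-2.6,24],
  [0.9,0,-15,-4,30],
  [0.9,0,-17.6,-5.7,36],
  [0.9,0,-20.1,-7.7,42],
  [0.9,0,-22.3,-9.9,48],
])

```text
time: 4.23
position: [0.4859, 0.0206, 0.109]
tool_rot: [0.649, 0.281, -0.649, 0.281]
ft_force: [0.0, -0.4, 0.9]
grip_width: 0.0113
```

```bash
python3 - <<'E'
from h import *
plan((-84-30*np.sin(np.radians(93)),100-30*np.cos(np.radians(93))),90,84)
from rig import robot
o=robot.get_obs(); Rt=R.from_quat(o["tool_rot"]); Rs=R.from_euler('z',S0[2])
P=lambda a:np.array([-30*np.sin(np.radians(a)),30-30*np.cos(np.radians(a)),0])
for a in [54,60,66,72,78,84,90,94]:
    print(a,np.round(Rt.inv().apply(Rs.apply(P(a)-P(48))),1))
E
```

```text
t 4.2333 shift [ -0.  -22.8  -8.9] jawyaw(case) -47.9 turn 42.1 q6 0.567 toolx [ 0.001 -0.    -1.   ] F [ 0.  -0.4  0.9] w 0.0113
tip case [-105.3   78.7   84. ]
54 [-0.  -3.1 -0.2]
60 [-0.  -6.2 -0.7]
66 [-0.  -9.3 -1.5]
72 [ -0.  -12.2  -2.6]
78 [ -0. -15.  -4.]
84 [ -0.  -17.6  -5.8]
90 [ -0.  -20.1  -7.7]
94 [ -0.  -21.6  -9.2]
```

Call:
move_arm([
  [0.9,0,-3.1,-0.2,6],
  [0.9,0,-6.2,-0.7,12],
  [0.9,0,-9.3,-1.5,18],
  [0.9,0,-12.2,-2.6,24],
  [0.9,0,-15,-4,30],
  [0.9,0,-17.6,-5.7,36],
  [0.9,0,-20.1,-7.7,42],
  [0.9,0,-21.5,-8.8,45],
])

```text
time: 4.9
position: [0.4764, 0.0417, 0.109]
tool_rot: [0.707, 0.011, -0.707, 0.012]
ft_force: [1.2, -1.4, 1.1]
grip_width: 0.0115
```

```bash
python3 - <<'E'
from h import *
from rig import robot
plan((-84-30*np.sin(np.radians(93)),100-30*np.cos(np.radians(93))),90,84)
for n in ["wrist","top"]:
    c=robot.camera(n); im=c['image']; 
    if n=="top": im=cv2.resize(im[155:285,285:425],None,fx=4.5,fy=4.5)
    cv2.imwrite(f'pics/{n}4.png',im[:,:,::-1])
plan((-84-30*np.sin(np.radians(93)),100-30*np.cos(np.radians(93))),90,84)
E
```

```text
t 4.9 shift [-0.  -1.   1.1] jawyaw(case) -92.9 turn -2.9 q6 1.393 toolx [ 0.001 -0.001 -1.   ] F [ 1.2 -1.4  1.1] w 0.0115
tip case [-112.9  100.5   84. ]
t 5.0 shift [-0.  -0.9  1.1] jawyaw(case) -92.6 turn -2.6 q6 1.388 toolx [ 0.001 -0.    -1.   ] F [-0.1  0.3  0.6] w 0.0114
tip case [-112.9  100.6   84. ]
```

View pics/wrist4.png

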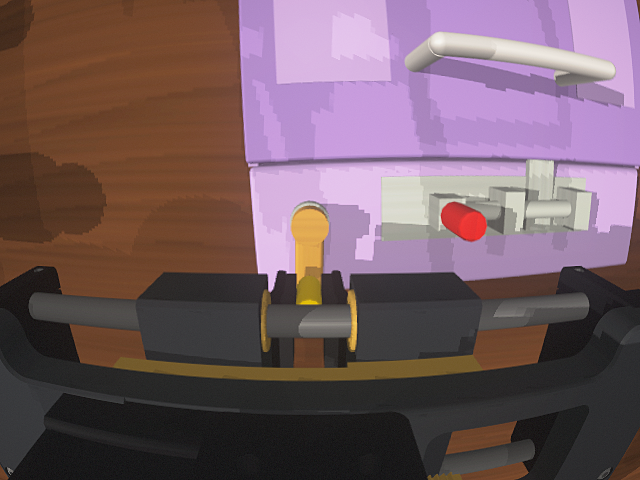

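Call:
move_arm([
  [0.9,0,-0.7,0.4,0],
  [0.9,0,-1.4,0.6,0],
  [0.9,0,-1.4,0.6,0],
  [0.9,0,-1.4,0.6,0],
])

```text
time: 5.33
position: [0.4764, 0.0424, 0.109]
tool_rot: [0.708, 0.013, -0.706, 0.013]
ft_force: [1.9, -4.7, -1.9]
grip_width: 0.0115
```

```bash
python3 - <<'E'
from h import *
from rig import robot
plan((-84-30*np.sin(np.radians(93)),100-30*np.cos(np.radians(93))),90,84)
o=robot.get_obs(); c=robot.camera('wrist'); im=c['image']; cv2.imwrite('pics/w5.png',im[:,:,::-1])
h=cv2.cvtColor(im,cv2.COLOR_RGB2HSV)
# brass bar pixels between pivot and peg
m=((h[...,0]>10)&(h[...,0]<22)&(h[...,1]>150)&(h[...,2]>150)); m[:195]=0;m[275:]=0;m[:,:280]=0;m[:,345:]=0
for y in range(205,276,10):
    xs=np.nonzero(m[y])[0]
    if len(xs): q=wristpix(((xs.min()+xs.max())/2,y),75,o,c); print(y,xs.min(),xs.max(),np.round(q,1))
for uv in [(250,164),(636,158)]: print(np.round(wristpix(uv,58,o,c),1))
E
```

```text
t 5.3333 shift [-0.  -0.3  1.1] jawyaw(case) -92.6 turn -2.6 q6 1.39 toolx [ 0.002 -0.001 -1.   ] F [ 1.9 -4.7 -1.9] w 0.0115
tip case [-112.9  101.2   84. ]
215 296 325 [-77.1  99.1  75. ]
225 293 329 [-81.9  99.   75. ]
235 295 327 [-86.8  99.3  75. ]
245 297 322 [-91.7 100.2  75. ]
255 297 322 [-96.8 100.4  75. ]
265 297 322 [-101.9  100.6   75. ]
[-52.5 128.6  58. ]
[ -46.7 -125.7   58. ]
```

Call:
move_arm([
  [0.3,0,-0.7,0.4,0],
  [0.3,0,-0.7,0.4,0],
  [0.3,0,-0.7,0.4,0],
  [0.3,-15,-0.7,0.4,0],
  [0.3,-36,-0.7,0.4,0],
  [0.3,-36,-0.7,0.4,0],
])

```text
time: 5.88
position: [0.4759, 0.0442, 0.1471]
tool_rot: [0.708, 0.013, -0.706, 0.013]
ft_force: [0.2, -0.0, -0.2]
grip_width: 0.0301
```

```bash
python3 - <<'E'
from h import *
plan((-79,29.5),0,120)
E
```

```text
t 5.8833 shift [  2.2  71.9 -37.6] jawyaw(case) -92.6 turn 87.4 q6 1.392 toolx [ 0.004  0.    -1.   ] F [ 0.2 -0.  -0.2] w 0.0301
tip case [-113.3  103.   122.1]
```

Call:
move_arm([
  [0.15,0,20,-10,-7],
  [0.15,0,40,-20,-14],
  [0.15,0,60,-30,-21],
  [0.15,0,72,-38,-28],
  [0.15,0,72,-38,-35],
  [0.15,0,72,-38,-42],
  [0.15,0,72,-38,-49],
  [0.15,0,72,-38,-56],
])

```text
time: 6.55
position: [0.5146, -0.0263, 0.1441]
tool_rot: [-0.617, -0.346, 0.618, -0.344]
ft_force: [1.0, -0.6, -0.2]
grip_width: 0.0368
```

Call:
move_arm([
  [0.15,0,0,0,-7],
  [0.15,0,0,0,-14],
  [0.15,0,0,0,-21],
  [0.15,0,0,0,-28],
  [0.15,0,0,0,-35],
  [0.15,0,0,0,-36.6],
  [0.15,0,0,0,-36.6],
])

```text
time: 7.13
position: [0.5146, -0.0262, 0.1442]
tool_rot: [0.479, 0.521, -0.479, 0.519]
ft_force: [-1.1, -0.2, 0.1]
grip_width: 0.0371
```

```bash
python3 - <<'E'
from h import *
from rig import robot
o=robot.get_obs(); c=robot.camera('wrist'); im=c['image']; cv2.imwrite('pics/w6.png',im[:,:,::-1])
plan((-79,29.5),0,85)
h=cv2.cvtColor(im,cv2.COLOR_RGB2HSV)
m=((h[...,0]<6)|(h[...,0]>174))&(h[...,1]>200)&(h[...,2]>150); ys,xs=np.nonzero(m); print(len(xs),xs.min(),xs.max(),ys.min(),ys.max())
E
```

```text
t 7.1833 shift [34.3  1.3  0.1] jawyaw(case) -0.1 turn -0.1 q6 -0.349 toolx [-0.002  0.001 -1.   ] F [-0.5  0.7 -0.4] w 0.037
tip case [-80.3  29.6 119.3]
15 299 323 258 291
```

View pics/w6.png

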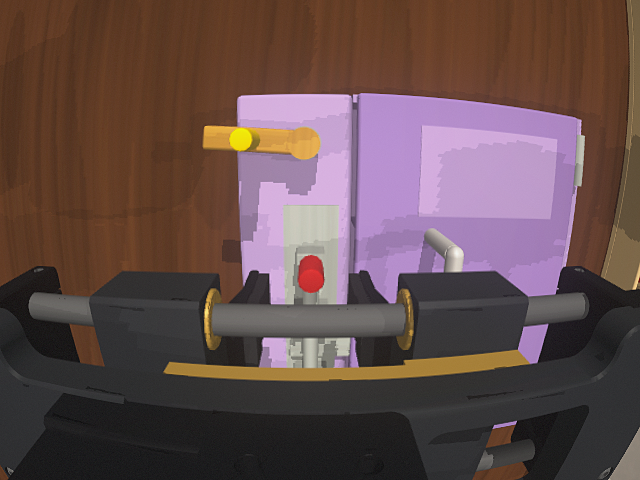

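```bash
python3 - <<'E'
from h import *
from rig import robot
o=robot.get_obs(); c=robot.camera('wrist')
print(wristpix((311,277),104,o,c))
E
```

```text
[-78.60663168  31.89729986 104.        ]
```

Call:
move_arm([
  [0.15,12,0.6,0,0],
  [0.15,24,0.6,0,0],
  [0.15,34,0.6,0,0],
  [0.15,34,0.6,0,0],
  [0.15,34,0.6,0,0],
])

```text
time: 7.65
position: [0.5155, -0.0265, 0.1102]
tool_rot: [0.479, 0.52, -0.48, 0.519]
ft_force: [-1.1, 0.1, 0.6]
grip_width: 0.0369
```

Call:
move_arm([
  [0.9,0,0,0,0],
  [0.9,0,0,0,0],
  [0.9,0,0,0,0],
  [0.9,0,0,0,0],
  [0.9,0,0,0,0],
  [0.9,0,0,0,0],
], newtons=18)

```text
time: 8.15
position: [0.5158, -0.0267, 0.1112]
tool_rot: [0.479, 0.52, -0.479, 0.52]
ft_force: [-1.1, -0.7, 3.3]
grip_width: 0.013
```

```bash
python3 - <<'E'
from h import *
plan((-80,75),0,85)
E
```

```text
t 8.15 shift [  1.2  -0.7 -45.9] jawyaw(case) -0.0 turn -0.0 q6 -0.35 toolx [-0. -0. -1.] F [-1.1 -0.7  3.3] w 0.013
tip case [-79.3  29.1  86.2]
```

Call:
move_arm([
  [0.9,0.5,0,-6,0],
  [0.9,0.5,0,-12,0],
  [0.9,0.5,0,-18,0],
  [0.9,0.5,0,-24,0],
  [0.9,0.5,0,-30,0],
  [0.9,0.5,0,-36,0],
  [0.9,0.5,0,-41,0],
  [0.9,0.5,0,-44,0],
])

```text
time: 8.82
position: [0.5122, 0.0175, 0.1112]
tool_rot: [0.479, 0.52, -0.479, 0.52]
ft_force: [-2.1, -1.5, 7.7]
grip_width: 0.0134
```

Call:
move_arm([
  [0.9,0,0,-1,0],
  [0.9,0,0,-2,0],
  [0.9,0,0,-3,0],
  [0.9,0,0,-3,0],
  [0.9,0,0,-3,0],
])

```text
time: 9.23
position: [0.5122, 0.018, 0.1112]
tool_rot: [0.478, 0.52, -0.48, 0.522]
ft_force: [-3.8, -9.7, 7.2]
grip_width: 0.0134
```

```bash
python3 - <<'E'
from h import *
plan((-80,75),0,85)
from rig import robot
c=robot.camera('wrist'); im=c['image']; cv2.imwrite('pics/w7.png',im[:,:,::-1])
E
```

```text
t 9.2333 shift [ 1.2 -0.8 -1.1] jawyaw(case) 0.1 turn 0.1 q6 -0.26 toolx [-0.    -0.004 -1.   ] F [-3.8 -9.7  7.2] w 0.0134
tip case [-79.2  73.9  86.2]
```

View pics/w7.png

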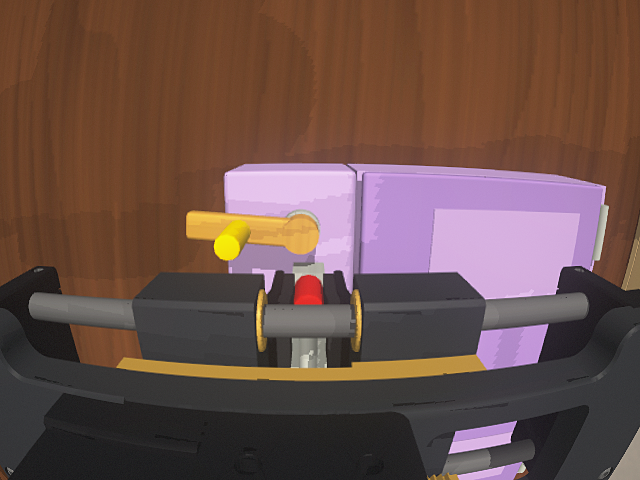

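Call:
move_arm([
  [0.9,-0.5,0,2,0],
  [0.3,-0.5,0,2,0],
  [0.3,-0.5,0,2,0],
  [0.3,-0.5,0,2,0],
  [0.3,-15,0,2,0],
  [0.3,-40,0,2,0],
  [0.3,-60,0,2,0],
])

```text
time: 9.87
position: [0.5124, 0.0186, 0.1708]
tool_rot: [0.479, 0.52, -0.479, 0.52]
ft_force: [-0.1, -0.4, 0.3]
grip_width: 0.03
```

```bash
python3 - <<'E'
from h import *
plan((-4,0),0,140)
E
```

```text
t 9.8667 shift [ 5.6 75.  74.5] jawyaw(case) -0.0 turn -0.0 q6 -0.264 toolx [-0.001  0.001 -1.   ] F [-0.1 -0.4  0.3] w 0.03
tip case [-79.   74.5 145.8]
```

Call:
move_arm([
  [0.1,0,25,25,0],
  [0.1,0,50,50,0],
  [0.1,0,75,74,0],
  [0.1,0,75,74,0],
  [0.1,0,75,74,0],
  [0.1,0,75,74,0],
])

```text
time: 10.37
position: [0.5923, -0.0489, 0.1696]
tool_rot: [0.479, 0.521, -0.48, 0.519]
ft_force: [-0.7, -1.0, -0.9]
grip_width: 0.0392
```

```bash
python3 - <<'E'
from h import *
from rig import robot
o=robot.get_obs();c=robot.camera('wrist'); im=c['image']; cv2.imwrite('pics/w8.png',im[:,:,::-1])
c=robot.camera('top'); im=cv2.resize(c['image'][155:285,285:425],None,fx=4.5,fy=4.5); cv2.imwrite('pics/top8.png',im[:,:,::-1])
plan((-4,0),0,89)
E
```

```text
t 10.4667 shift [55.8  1.4  1.3] jawyaw(case) 0.0 turn 0.0 q6 -0.352 toolx [-0.002  0.001 -1.   ] F [-0.8 -0.8 -0.3] w 0.0395
tip case [ -5.3   1.3 144.8]
```

View pics/w8.png

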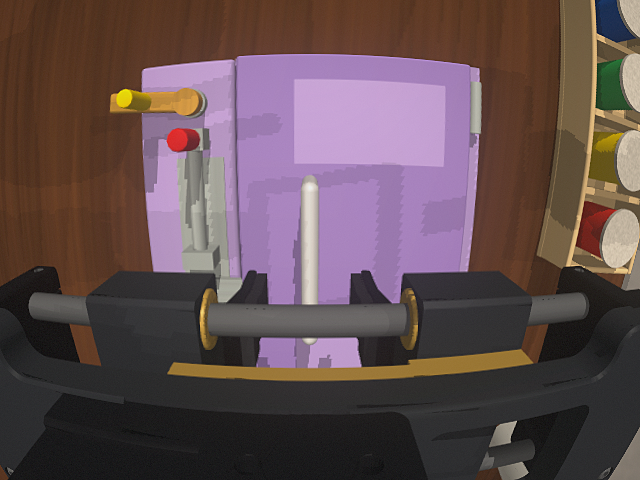

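View pics/top8.png

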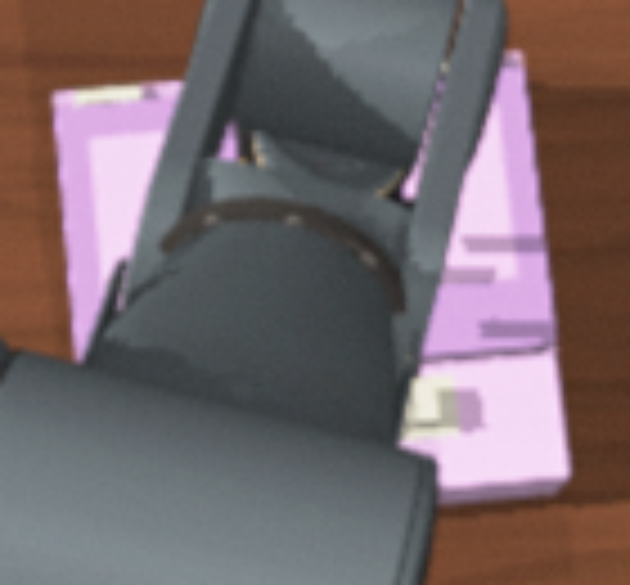

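Call:
move_arm([
  [0.1,15,0.5,1,0],
  [0.1,30,0.5,1,0],
  [0.1,45,0.5,1,0],
  [0.1,54,0.5,1,0],
  [0.1,54,0.5,1,0],
  [0.1,54,0.5,1,0],
])

```text
time: 10.97
position: [0.5931, -0.0498, 0.1161]
tool_rot: [0.479, 0.521, -0.479, 0.52]
ft_force: [-0.4, -0.4, -0.0]
grip_width: 0.0393
```

Call:
move_arm([
  [0.9,0,0,0,0],
  [0.9,0,0,0,0],
  [0.9,0,0,0,0],
  [0.9,0,0,0,0],
  [0.9,0,0,0,0],
  [0.9,0,0,0,0],
], newtons=25)

```text
time: 11.47
position: [0.593, -0.0506, 0.1166]
tool_rot: [0.479, 0.52, -0.48, 0.52]
ft_force: [-1.5, -0.7, 3.1]
grip_width: 0.009
```

```bash
python3 - <<'E'
from h import *
plan((-5,0),0,90)
for k in range(0,4):
  L=[]
  for a in np.arange(k*24+3,k*24+25,3):
    t0=np.arctan2(44,110); r=np.hypot(44,110)
    b=lambda d:np.array([-r*np.cos(t0+np.radians(d)),r*np.sin(t0+np.radians(d))])
    d=b(a)-b(k*24); L.append([0.9,round(-d[1],1),round(d[0],1),0,0])
  print(L)
E
```

```text
t 11.4667 shift [ 1.6 -0.7 -1. ] jawyaw(case) -0.0 turn -0.0 q6 -0.354 toolx [-0.002 -0.    -1.   ] F [-1.5 -0.7  3.1] w 0.009
tip case [-4.3 -1.  91.6]
[[0.9, np.float64(-5.7), np.float64(2.5), 0, 0], [0.9, np.float64(-11.3), np.float64(5.2), 0, 0], [0.9, np.float64(-16.7), np.float64(8.2), 0, 0], [0.9, np.float64(-21.9), np.float64(11.6), 0, 0], [0.9, np.float64(-27.0), np.float64(15.1), 0, 0], [0.9, np.float64(-31.8), np.float64(19.0), 0, 0], [0.9, np.float64(-36.5), np.float64(23.1), 0, 0], [0.9, np.float64(-40.9), np.float64(27.4), 0, 0]]
[[0.9, np.float64(-4.2), np.float64(4.6), 0, 0], [0.9, np.float64(-8.2), np.float64(9.3), 0, 0], [0.9, np.float64(-11.9), np.float64(14.3), 0, 0], [0.9, np.float64(-15.3), np.float64(19.5), 0, 0], [0.9, np.float64(-18.5), np.float64(24.8), 0, 0], [0.9, np.float64(-21.4), np.float64(30.3), 0, 0], [0.9, np.float64(-24.0), np.float64(35.9), 0, 0], [0.9, np.float64(-26.3), np.float64(41.7), 0, 0]]
[[0.9, np.float64(-2.0), np.float64(5.9), 0, 0], [0.9, np.float64(-3.7), np.float64(11.8), 0, 0], [0.9, np.float64(-5.0), np.float64(17.9), 0, 0], [0.9, np.float64(-6.1), np.float64(24.0), 0, 0], [0.9, np.float64(-6.8), np.float64(30.2), 0, 0], [0.9, np.float64(-7.2), np.float64(36.4), 0, 0], [0.9, np.float64(-7.3), np.float64(42.6), 0, 0], [0.9, np.float64(-7.0), np.float64(48.8), 0, 0]]
[[0.9, np.float64(0.6), np.float64(6.2), 0, 0], [0.9, np.float64(1.5), np.float64(12.3), 0, 0], [0.9, np.float64(2.7), np.float64(18.4), 0, 0], [0.9, np.float64(4.2), np.float64(24.4), 0, 0], [0.9, np.float64(6.1), np.float64(30.3), 0, 0], [0.9, np.float64(8.2), np.float64(36.1), 0, 0], [0.9, np.float64(10.7), np.float64(41.8), 0, 0], [0.9, np.float64(13.4), np.float64(47.4), 0, 0]]
```

Call:
move_arm([
  [0.9,-2.9,1.2,0,0],
  [0.9,-5.7,2.5,0,0],
  [0.9,-8.5,3.8,0,0],
  [0.9,-11.3,5.2,0,0],
  [0.9,-14,6.7,0,0],
  [0.9,-16.7,8.2,0,0],
  [0.9,-19.3,9.9,0,0],
  [0.9,-21.9,11.6,0,0],
], newtons=30)

```text
time: 12.13
position: [0.6037, -0.0496, 0.1381]
tool_rot: [0.478, 0.521, -0.48, 0.519]
ft_force: [-4.0, -3.1, -4.2]
grip_width: 0.0087
```

```bash
python3 - <<'E'
from h import *
from rig import robot
plan((-5,0),0,90)
c=robot.camera('wrist'); im=c['image']; cv2.imwrite('pics/w9.png',im[:,:,::-1])
c=robot.camera('side'); im=cv2.resize(c['image'][150:345,270:460],None,fx=3,fy=3); cv2.imwrite('pics/side9.png',im[:,:,::-1])
t0=np.arctan2(44,110); r=np.hypot(44,110)
b=lambda d:np.array([-r*np.cos(t0+np.radians(d)),r*np.sin(t0+np.radians(d))])
for s in (12,28,44,60):
  print(s,[[0.9,round(float(b(s)[1]-b(a)[1]),1),round(float(b(a)[0]-b(s)[0]),1),0,0] for a in range(s+2,s+17,2)])
E
```

```text
t 12.1333 shift [ 23.2 -11.4  -0.9] jawyaw(case) -0.0 turn -0.0 q6 -0.347 toolx [-0.004 -0.    -1.   ] F [-4.  -3.1 -4.2] w 0.0087
tip case [  6.5  -1.  113.1]
12 [[0.9, -3.4, 2.4, 0, 0], [0.9, -6.7, 4.8, 0, 0], [0.9, -9.9, 7.4, 0, 0], [0.9, -13.1, 10.1, 0, 0], [0.9, -16.1, 12.9, 0, 0], [0.9, -19.0, 15.9, 0, 0], [0.9, -21.9, 18.9, 0, 0], [0.9, -24.6, 22.0, 0, 0]]
28 [[0.9, -2.6, 3.2, 0, 0], [0.9, -5.1, 6.5, 0, 0], [0.9, -7.5, 9.9, 0, 0], [0.9, -9.8, 13.3, 0, 0], [0.9, -11.9, 16.9, 0, 0], [0.9, -13.9, 20.5, 0, 0], [0.9, -15.8, 24.2, 0, 0], [0.9, -17.6, 27.9, 0, 0]]
44 [[0.9, -1.6, 3.8, 0, 0], [0.9, -3.1, 7.7, 0, 0], [0.9, -4.5, 11.6, 0, 0], [0.9, -5.7, 15.5, 0, 0], [0.9, -6.8, 19.5, 0, 0], [0.9, -7.7, 23.5, 0, 0], [0.9, -8.5, 27.6, 0, 0], [0.9, -9.2, 31.7, 0, 0]]
60 [[0.9, -0.5, 4.1, 0, 0], [0.9, -0.9, 8.2, 0, 0], [0.9, -1.1, 12.3, 0, 0], [0.9, -1.2, 16.5, 0, 0], [0.9, -1.2, 20.6, 0, 0], [0.9, -1.0, 24.7, 0, 0], [0.9, -0.6, 28.9, 0, 0], [0.9, -0.1, 33.0, 0, 0]]
```

View pics/side9.png

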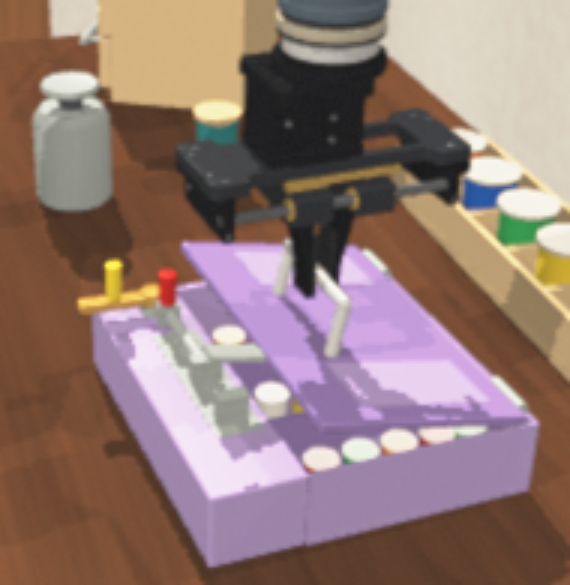

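Call:
move_arm([
  [0.9,-3.4,2.4,0,0],
  [0.9,-6.7,4.8,0,0],
  [0.9,-9.9,7.4,0,0],
  [0.9,-13.1,10.1,0,0],
  [0.9,-16.1,12.9,0,0],
  [0.9,-19,15.9,0,0],
  [0.9,-21.9,18.9,0,0],
  [0.9,-24.6,22,0,0],
])

```text
time: 12.9
position: [0.6242, -0.0479, 0.163]
tool_rot: [0.477, 0.522, -0.481, 0.518]
ft_force: [-9.8, -3.5, 1.6]
grip_width: 0.009
```

Call:
move_arm([
  [0.9,-2.6,3.2,0,0],
  [0.9,-5.1,6.5,0,0],
  [0.9,-7.5,9.9,0,0],
  [0.9,-9.8,13.3,0,0],
  [0.9,-11.9,16.9,0,0],
  [0.9,-13.9,20.5,0,0],
  [0.9,-15.8,24.2,0,0],
  [0.9,-17.6,27.9,0,0],
])

```text
time: 13.57
position: [0.6518, -0.0458, 0.1826]
tool_rot: [0.477, 0.522, -0.481, 0.518]
ft_force: [-11.8, -3.7, 10.4]
grip_width: 0.009
```

```bash
python3 - <<'E'
from h import *
from rig import robot
plan((5,0),0,90)
c=robot.camera('side'); im=cv2.resize(c['image'][130:345,270:460],None,fx=2.7,fy=2.7); cv2.imwrite('pics/side10.png',im[:,:,::-1])
E
```

```text
t 13.5667 shift [ 68.  -49.2  -1.1] jawyaw(case) 0.0 turn 0.0 q6 -0.32 toolx [-0.008 -0.001 -1.   ] F [-11.8  -3.7  10.4] w 0.009
tip case [ 54.7  -1.1 157.6]
```

View pics/side10.png

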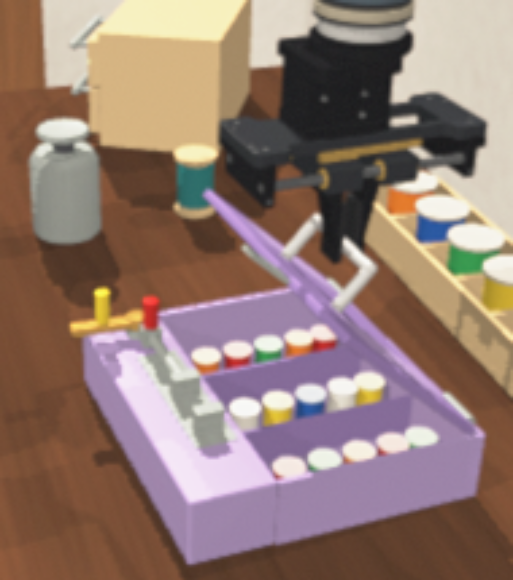

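Call:
move_arm([
  [0.9,-2.6,3.8,0,0],
  [0.9,-4.6,7.4,0,0],
  [0.9,-6.2,11.2,0,0],
  [0.9,-7.5,15,0,0],
  [0.9,-8.6,19,0,0],
  [0.9,-9.5,23,0,0],
  [0.9,-10.3,27,0,0],
  [0.9,-11,31,0,0],
])

```text
time: 14.28
position: [0.6854, -0.0431, 0.1941]
tool_rot: [0.479, 0.52, -0.48, 0.52]
ft_force: [-6.1, -1.1, 5.4]
grip_width: 0.0091
```

```bash
python3 - <<'E'
from h import *
from rig import robot
plan((5,0),0,90)
c=robot.camera('side'); im=cv2.resize(c['image'][130:345,270:460],None,fx=2.7,fy=2.7); cv2.imwrite('pics/side11.png',im[:,:,::-1])
E
```

```text
t 14.2833 shift [ 79.2 -83.3  -1.2] jawyaw(case) -0.0 turn -0.0 q6 -0.306 toolx [-0.001 -0.001 -1.   ] F [-6.1 -1.1  5.4] w 0.0091
tip case [ 88.4  -1.1 169.1]
```

View pics/side11.png

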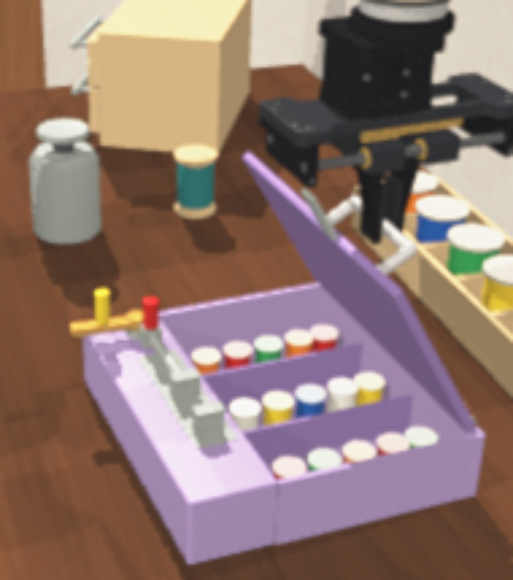

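Call:
move_arm([
  [0.9,-0.8,3.6,0,0],
  [0.9,-1.5,7.5,0,0],
  [0.9,-1.8,11.5,0,0],
  [0.9,-2,15.5,0,0],
  [0.9,-2,19.5,0,0],
  [0.9,-1.8,23.5,0,0],
  [0.9,-1.4,27.5,0,0],
  [0.9,-0.9,31.5,0,0],
])

```text
time: 15.0
position: [0.7128, -0.0409, 0.1958]
tool_rot: [0.475, 0.523, -0.482, 0.518]
ft_force: [-16.8, -2.1, 20.1]
grip_width: 0.009
```

Call:
move_arm([
  [0.9,0.1,1.5,0,0],
  [0.9,0.2,3,0,0],
  [0.9,0.2,3,0,0],
  [0.9,0.2,3,0,0],
])

```text
time: 15.33
position: [0.7138, -0.0409, 0.1958]
tool_rot: [0.474, 0.524, -0.483, 0.517]
ft_force: [-15.9, -2.3, 18.0]
grip_width: 0.009
```

```bash
python3 - <<'E'
from h import *
from rig import robot
plan((5,0),0,90)
c=robot.camera('side'); im=cv2.resize(c['image'][130:345,270:460],None,fx=2.7,fy=2.7); cv2.imwrite('pics/side12.png',im[:,:,::-1])
E
```

```text
t 15.3333 shift [  82.7 -110.5   -1.6] jawyaw(case) 0.1 turn 0.1 q6 -0.292 toolx [-0.017 -0.003 -1.   ] F [-15.9  -2.3  18. ] w 0.009
tip case [116.9  -1.2 170.8]
```

View pics/side12.png

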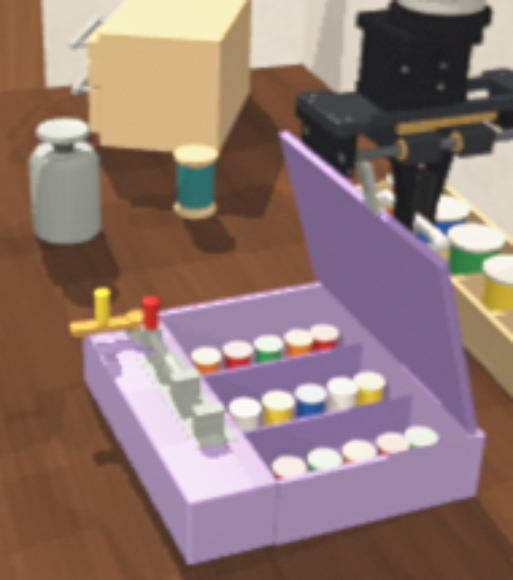

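Call:
move_arm([
  [0.9,-1,-1,0,0],
  [0.9,-1.5,-2,0,0],
  [0.9,-1.5,-2,0,0],
])

```text
time: 15.63
position: [0.7135, -0.0409, 0.196]
tool_rot: [0.475, 0.523, -0.482, 0.518]
ft_force: [-11.4, -1.8, 10.1]
grip_width: 0.0089
```

```bash
python3 - <<'E'
from h import *
from rig import robot
plan((5,0),0,90)
c=robot.camera('wrist'); im=c['image']; cv2.imwrite('pics/w13.png',im[:,:,::-1])
E
```

```text
t 15.6333 shift [  82.3 -110.6   -1.5] jawyaw(case) 0.0 turn 0.0 q6 -0.292 toolx [-0.012 -0.002 -1.   ] F [-11.4  -1.8  10.1] w 0.0089
tip case [116.6  -1.3 171. ]
```

View pics/w13.png

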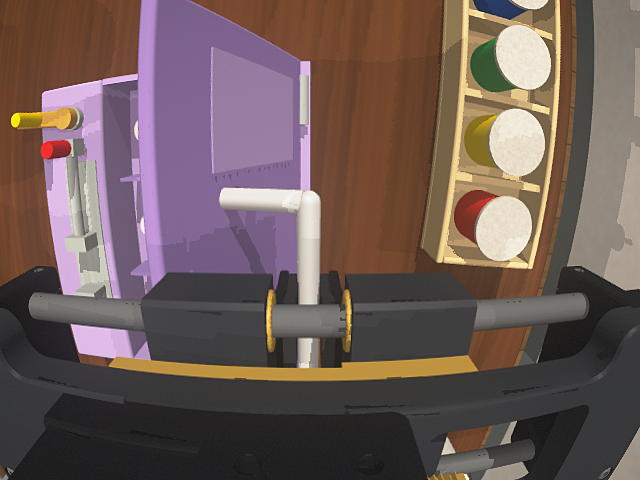

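Call:
move_arm([
  [0.9,-0.8,-1.2,0,0],
  [0.9,-1.5,-2.4,0,0],
  [0.9,-1.5,-2.4,0,0],
])

```text
time: 15.93
position: [0.7126, -0.041, 0.1961]
tool_rot: [0.477, 0.522, -0.482, 0.518]
ft_force: [-7.7, -1.6, 3.2]
grip_width: 0.0094
```

Call:
move_arm([
  [0.9,0,-1.5,0,0],
  [0.9,0,-1.5,0,0],
  [0.4,0,-1.5,0,0],
  [0.4,0,-1.5,0,0],
  [0.4,0,-1.5,0,0],
  [0.4,0,-1.5,0,0],
])

```text
time: 16.43
position: [0.7163, -0.0404, 0.1973]
tool_rot: [0.48, 0.519, -0.478, 0.521]
ft_force: [-0.8, -0.8, 6.7]
grip_width: 0.0237
```

```bash
python3 - <<'E'
from h import *
from rig import robot
plan((5,0),0,90)
c=robot.camera('wrist'); im=c['image']; cv2.imwrite('pics/w14.png',im[:,:,::-1])
E
```

```text
t 16.4333 shift [  81.7 -114.8   -0.9] jawyaw(case) -0.0 turn -0.0 q6 -0.294 toolx [ 0.005 -0.    -1.   ] F [-0.8 -0.8  6.7] w 0.0237
tip case [119.4  -0.9 172.3]
```

View pics/w14.png

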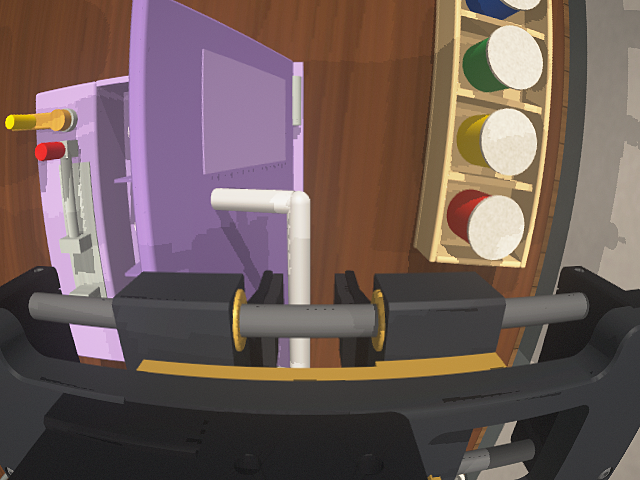

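Call:
move_arm([
  [0.4,-5,0,0,0],
  [0.4,-12,0,0,0],
  [0.4,-22,0,0,0],
  [0.4,-35,0,0,0],
  [0.4,-50,0,0,0],
  [0.4,-70,0,0,0],
  [0.4,-90,0,0,0],
])

```text
time: 17.07
position: [0.7147, -0.0405, 0.2869]
tool_rot: [0.479, 0.52, -0.479, 0.52]
ft_force: [1.4, -1.0, -0.3]
grip_width: 0.0262
```

```bash
python3 - <<'E'
from h import *
from rig import robot
plan((5,0),0,90)
c=robot.camera('side'); im=cv2.resize(c['image'][100:345,270:460],None,fx=2.4,fy=2.4); cv2.imwrite('pics/side15.png',im[:,:,::-1])
E
```

```text
t 17.0667 shift [ 171.8 -112.9   -0.9] jawyaw(case) -0.0 turn -0.0 q6 -0.294 toolx [ 0.001  0.    -1.   ] F [ 1.4 -1.  -0.3] w 0.0262
tip case [117.8  -1.  261.9]
```

View pics/side15.png

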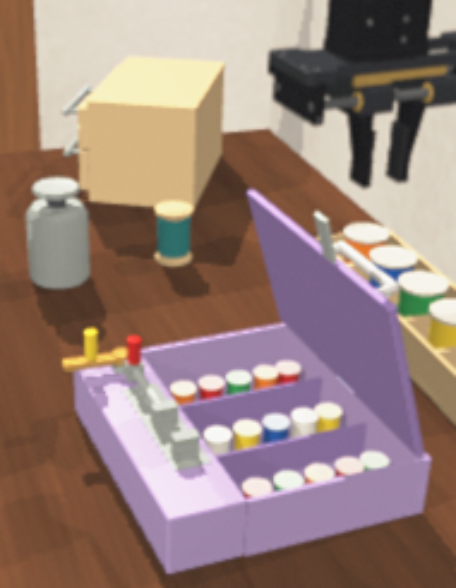

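```bash
python3 - <<'E'
from h import *
from scipy.optimize import least_squares
def rot(p,a):
    x,z=p[0]-105,p[2]-62; c,s=np.cos(a),np.sin(a)
    return (105+x*c+z*s, p[1], 62-x*s+z*c)
pts=[(-53,130,62),(-53,-130,62),(-5,-45,106),(-5,45,106)]
px=np.array([(250,193),(389,304),(393,290),(338,245)])/2.4+[270,100]
for a in (60,65,68,70,72,74,76,78,80): print(a,np.round(proj(SIDE,world(S0,[rot(p,np.radians(a)) for p in pts]))-px,1).tolist())
E
```

```text
60 [[-13.9, 5.8], [-15.2, 11.0], [-11.9, 1.2], [-9.8, 2.5]]
65 [[-9.0, 2.5], [-9.0, 6.9], [-7.4, -0.1], [-5.6, 1.4]]
68 [[-5.9, 0.8], [-5.1, 4.6], [-4.7, -0.6], [-3.1, 0.9]]
70 [[-3.8, -0.3], [-2.6, 3.2], [-3.0, -0.9], [-1.5, 0.7]]
72 [[-1.7, -1.4], [0.0, 1.9], [-1.3, -1.1], [0.2, 0.5]]
74 [[0.4, -2.3], [2.6, 0.6], [0.5, -1.3], [1.8, 0.4]]
76 [[2.5, -3.2], [5.2, -0.5], [2.2, -1.4], [3.4, 0.3]]
78 [[4.6, -4.0], [7.9, -1.6], [3.9, -1.4], [5.0, 0.3]]
80 [[6.8, -4.7], [10.5, -2.5], [5.5, -1.4], [6.6, 0.3]]
```

Call:
move_arm([
  [0.4,-30,0,0,0],
  [0.4,-50,0,-30,0],
  [0.4,-50,-10,-65,0],
  [0.4,-50,-30,-100,0],
  [0.4,-50,-60,-130,0],
  [0.4,-50,-90,-160,0],
  [0.4,-50,-120,-190,0],
  [0.4,-50,-150,-210,0],
])

```text
time: 17.78
position: [0.5466, 0.1586, 0.3358]
tool_rot: [0.48, 0.52, -0.478, 0.52]
ft_force: [-0.0, 0.4, 0.1]
grip_width: 0.0263
```

Call:
move_arm([
  [0.4,0,-30,-30,0],
  [0.4,0,-55,-55,0],
  [0.4,0,-70,-75,0],
  [0.4,0,-70,-80,0],
  [0.4,0,-70,-80,0],
  [0.4,0,-70,-80,0],
])

```text
time: 18.28
position: [0.4727, 0.2306, 0.3359]
tool_rot: [0.48, 0.519, -0.478, 0.521]
ft_force: [0.6, -0.7, 0.6]
grip_width: 0.0263
```

```bash
python3 - <<'E'
from h import *
from rig import robot
o=robot.get_obs(); print(o["time"],o["position"],o["ft_force"])
for n in ("top","side"):
    c=robot.camera(n); cv2.imwrite(f'pics/{n}16.png',c['image'][:,:,::-1])
    a=cv2.imread(f"pics/{n}0.png"); d=cv2.absdiff(a,c['image'][:,:,::-1]).max(2); cv2.imwrite(f'pics/{n}d.png',d*2)
t=cv2.imread("pics/top16.png")[155:285,285:425]; cv2.imwrite("pics/topz16.png",cv2.resize(t,None,fx=4.5,fy=4.5,interpolation=cv2.INTER_CUBIC))
E
```

```text
18.2833 [0.4726658  0.23056675 0.33585206] [ 0.6250079  -0.71269023  0.63388445]
```

View pics/top16.png

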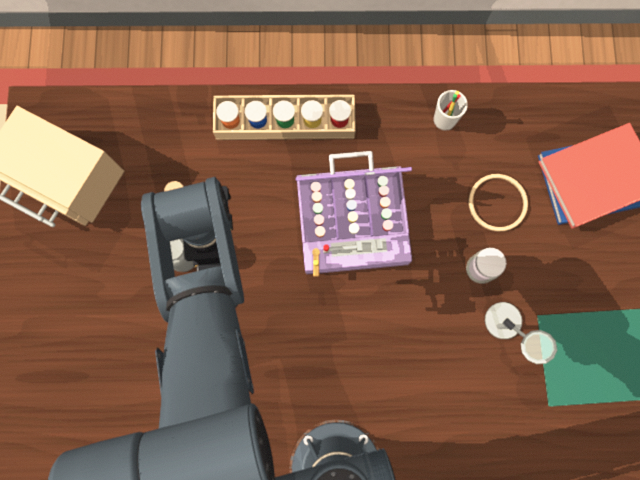

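View pics/side16.png

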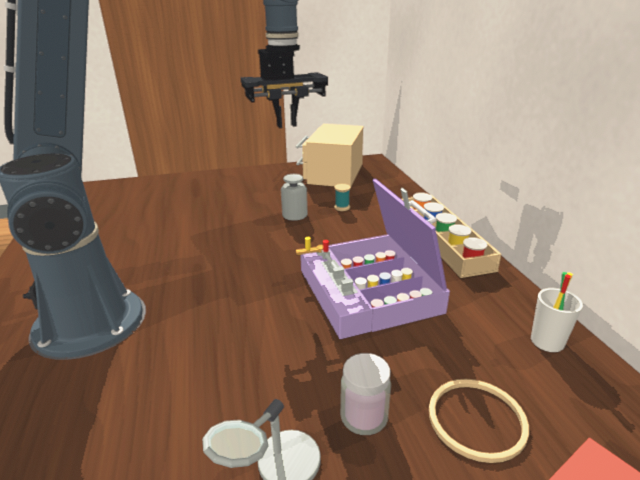

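View pics/topz16.png

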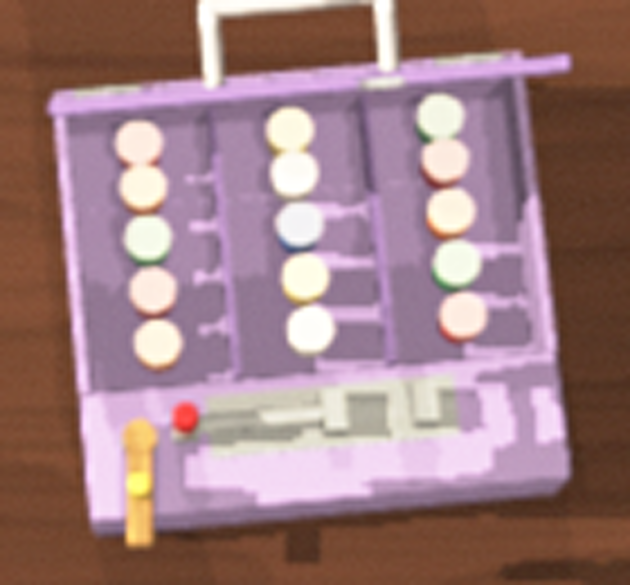

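```bash
python3 - <<'E'
from h import *
f=lambda p:np.round((proj(TOP,world(S0,p))-[285,155]+.5)*4.5-.5,0)
print("knob45",f((-80,75,104)),"knob32",f((-80,62,104)))
for a in (86,90,94): t=np.radians(a); print(a,"peg",f((-84-30*np.sin(t),100-30*np.cos(t),104)),"end",f((-84-58*np.sin(t),100-58*np.cos(t),74)),"piv",f((-84,100,75)))
from rig import robot
print(robot.hand_in())
E
```

```text
knob45 [[184. 416.]] knob32 [[209. 413.]]
86 peg [[146. 483.]] end [[155. 544.]] piv [[138. 437.]]
90 peg [[142. 484.]] end [[148. 545.]] piv [[138. 437.]]
94 peg [[138. 484.]] end [[140. 545.]] piv [[138. 437.]]
the job is handed in; nothing more can be done
None
```

The bobbin case is open and handed in, at about 18 s of the 56 s allowed. I pinched the peg and swung the keeper to its stop, then drew the bolt to its stop. I then raised the lid by its bar at about 24 deg/s, released it, and moved the arm clear.

Last checks before handing in:
- **Keeper:** at about 94°. The peg and the bar's end in the top image fit 94°, not 90°.
- **Bolt:** fully drawn. The knob is at its 45 mm position to within about a pixel of the zoomed view, and the wrist measured 44.8 mm of travel.
- **Lid:** standing by itself at about 72–73°, from the side image with the robot clear.
- **Other things on the table:** the dispenser, jar, spool, hoop and magnifier look unmoved in the side view. In the top view the arm partly hid the dispenser and spool.

**Possible contact:** near the end of the lid swing the wrist force rose to about 26 N, probably because the gripper body was touching the lid's front edge. I backed off before releasing, and it stayed below the 40 N limit. I did not measure the contact force itself, only the total at the wrist.

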